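Clamp a wooden block in the drilling jig

ROBOT

A 6-joint arm with a two-finger parallel gripper is mounted at the origin on the work surface. World frame = base frame: x ahead of the robot, y to its left, z up, the work surface at z = 0. Lengths are in m, angles in rad, forces in N, time in s.
With the tool pointing down it reaches from about 0.3 to 0.75 m from the base axis. Payload 8.5 kg.
Tool frame: the origin (TCP) lies at the very end of the fingers, on their centre line; the grasp point (between the pads) lies 19 mm behind it; z points along the fingers, x is the direction in which the jaws open and shut, and the axes are right-handed (so a half turn about z gives the same grasp; the last joint's range is limited). The gripper opens to 85 mm and grips with 20 to 120 N. Pads are 22 mm wide; open, the fingers measure 114 mm over their backs; the gripper's body (76 mm by 85 mm) begins 54 mm behind the grasp point. The pads swing forward as they close: fully open they stand 13 mm farther back than shut.
Start: joints at [-1.544, 0.381, 1.297, -0, 1.464, -0.215], TCP at [0.132, -0.534, 0.231] pointing down, gripper open.
Joint ranges: [-3.11, 3.11], [-0.89, 2.33], [0.22, 2.48], [-1.42, 4.56], [0.17, 2.85], [-2.88, 2.88]. Speed limits (rad/s): [2.39, 2.39, 3.14, 3.14, 3.14, 3.14].

INTERFACE

Orientations are given as [roll, pitch, yaw] about the fixed x, y, z axes, in that order (R = Rz(yaw) Ry(pitch) Rx(roll)).
In Python, from cell import arm, viewer gives the robot as it stands.
- The arm moves only by the tool apply_moves, never from a script. Its argument "series" is one flat list of numbers, 7 for each row, row after row: the turn, a rotation vector about the world's x, y, z in rad, then the shift along the world's x, y, z in mm, then the gripper's target within -1 to 1 (fully open at 1, half-way at 0, shut at -1). In form: [ax, ay, az, dx, dy, dz, gripper, ax, ay, az, dx, dy, dz, gripper, ...]. A call has exactly 5 rows; each row is the pose to reach, as a shift and turn from the pose commanded when the call began; what a row does not reach only later rows make up. A row lasts 1/8 s, in which the tool goes at most 62.5 mm and 10.7 degrees, less where a joint would pass 70% of its speed; a pose out of reach is approached as far as the arm can. A call with a gripper value outside its range is refused whole. The fingers move at their own pace and stop on an object; the grip force is fixed at half the most. Time passes only in rows, so rows that repeat a pose let the fingers close, or fill a call up. It gives the time, the measured TCP pose, the force and the opening at its end, in the units of the state.
- arm.sense(): the state, without advancing time (a new reading comes with each control period).
- viewer.snapshot(name): name is "scene" or "side" or "wrist"; returns the picture (400x640x3 uint8, red, green, blue); there is no depth.
- viewer.camera_info(name): a dict with "camera_matrix" (3x3 intrinsics, pixels), "R" (3x3) and "t" (3): a world point X has camera coordinates R X + t. Camera axes: x right, y down, z forward; pixel columns grow to the right and rows downward; lengths in m; the calibration is good to about 2 mm. A picture is of the moment at which its call begins: read the wrist's pose just before it. camera_info takes no time and is no camera call; for the wrist camera it gives the pose at the moment of the call.
- arm.finish_job(): hands the job in, once; it reports no verdict.
The state is a dict: "t": time; "joints": joint angles; "joint_vel": joint speeds; "joint_efforts": joint torques, N m; "eef_pos": TCP position; "eef_rot": TCP orientation; "force": force on the tool from outside, world axes, zero at the start; "torque": the same for the moment, N m; "finger_gap": opening from 0.0 (shut) to 1.0 (fully open).
Only numpy, scipy, OpenCV 4.12 (cv2) and the standard library are available. Lean on these libraries where they do the work, as an engineer would, in place of code of your own. Each camera call takes 0.05 s, during which the arm holds its last target.

TASK

Take the long wooden block that lies on the open bench and lay it flat on the grey jig board, pushed up against both the low side fence and the low end stop, while the clamp is still open. Then press the clamp's black handle down until it snaps over and stays down by itself with the rubber pad pressing on the block. Leave the other things on the bench where they are.

Things in the scene. Friction and masses are not known exactly. Their poses are not given: they have to be found in the camera images.
- block_center (a point): centre of the loose pale wooden block (maple, about 0.2 kg), a plain bar 45 mm (its x) by 170 mm (its y) by 40 mm high (z), lying flat on the bench. Longer than the brown offcut, not one of the sticks in the tray; the same either way round. Point is half-way up (20 mm above its underside).
- jig: the jig, fixed to the bench: grey laminated base board 170 mm (its x) by 340 mm (its y) by 18 mm thick, origin at the centre of its underside, z up. On it stand a side fence, an end stop and, behind the end stop, a steel clamp. The block lies with a long side against the fence and one end against the end stop.
- fence (a point): middle of the top edge of the side fence's working face. Dark wooden strip, 10 mm above the plate, 22 mm wide, 170 mm long along the jig's y; the working face looks to the jig's -x and lies at x=+30 mm in the jig's frame. Axes as the jig's.
- end_stop (a point): middle of the top edge of the end stop's working face. Dark wooden strip, 10 mm above the plate, 60 mm wide (jig's x), 16 mm thick; the working face looks to the jig's +y and lies at y=-20 mm in the jig's frame. Axes as the jig's.
- nest (a point): where the block's centre lies when it is flat on the plate and against both stops: x=7.5, y=+65, z=38 mm in the jig's frame. Axes as the jig's; the block's length then runs along y (either way round), its width along x. Pushing the block towards +x brings it to the fence, towards -y to the end stop.
- bar_pivot (a point): axle of the clamp arm, 80 mm above the bench, in a steel bracket (34 mm wide, y=-45 to -95 mm in the jig's frame, 92 mm above the bench). Open, the arm stands upright over the bracket up to 86 mm above this point, its pad on the block's side; closed, it points to the jig's +y over the block's end. Hold the block at its middle to keep the gripper's body clear of it.
- clamp_pivot (a point): axle of the clamp handle, along the jig's x, at x=7.5, y=-80, z=80 mm in the jig's frame. Axes as the jig's. The handle points from here to the jig's -y.
- clamp_handle (a joint): angle of the clamp handle: 0 open, pointing to the jig's -y and 0.85 rad above level; 0.85 closed, level. Pressed straight down 80 mm out from the axle (level distance) it resists with up to about 11 N (most near 0.4; nearer its end a downward push jams at first), passes dead centre at 0.65 and snaps shut by itself to 0.85; let go before that it springs open again. The clamp arm follows it down.
- handle_grip (a point): point on the upper face of the black round handle grip (26 mm thick), 105 mm from the axle along the handle, 13 mm off its centre line; the grip runs from 45 to 150 mm from the axle. Its -y axis points to the handle's free end, z out of its upper face. Closed, the grip is level, its top 93 mm above the bench.
- clamp_pad: black rubber pad, 24 mm across, on a spring spindle near the end of the clamp arm; origin at the centre of its lower face. With the clamp closed it presses down on the block's top, 30 mm from the end at the end stop, with about 4 N (spring travel 2.5 mm).
- offcut: bystander: short brown wooden offcut, 85 by 75 by 35 mm high; origin under its centre
- glue: bystander: white glue bottle, 60 mm across, 170 mm high; origin under its centre
- mallet: bystander: mallet lying flat with a wooden handle, about 250 to 300 mm long
- pencil: bystander: flat carpenter's pencil, 14 by 175 (its y) by 8 mm, lying on the bench; origin under its centre
- jar: bystander: amber jar with a steel lid, 72 mm across, 85 mm high; origin under its centre
- earmuffs: bystander: grey hearing protectors lying on the bench, about 200 by 160 by 85 mm; origin at the bench between the two cups, headband to +x
- square: bystander: try square, dark wooden stock 22 by 110 by 16 mm (origin under its centre) with a steel blade reaching 190 mm to its +x
There are look-alikes about, which are no part of the job. What is shaped like the part that bears block_center but pink or red is not meant.

How it is judged:
By the outcome, as a careful person would: the job done as asked, in the order asked, and still so for the second after the job is handed in, with the robot touching nothing.
It also fails if it takes over 51 s, if anything falls off the work surface, if the arm or the gripper's body presses on something with over 40 N, if the wrist force passes 120 N, or if a joint passes its speed limit or range.

## Working session

There is one attempt and no reset: what is moved stays moved. The work goes in short steps, Python scripts to look and compute and a tool call to move; the robot and the scene stay as the last step left them, time stands still between calls to the robot, and variables do not carry over. Pictures are saved under pics/ and viewed, and the job is handed in when it is done.

Besides the shell and the picture viewer there is one more tool, called after "Emit:" in YAML: its name, and indented under it one key for each argument. apply_moves: Moves the arm, as the interface text tells. Its arguments: {"type":"object","properties":{"series":{"type":"array"}},"required":["series"]}

```bash
mkdir -p pics; ls; python3 - <<'E'
from cell import arm, viewer
import cv2
print(arm.sense())
for n in ("scene","side","wrist"):
    ci=viewer.camera_info(n); print(n,ci)
    im=viewer.snapshot(n); cv2.imwrite(f"pics/{n}0.png",im[:,:,::-1])
E
```

```text
pics
{'t': 0.0, 'joints': array([-1.54429389e+00,  3.81199085e-01,  1.29829416e+00, -1.67641965e-05,
        1.46358179e+00, -2.15295907e-01]), 'joint_vel': array([-1.04922921e-04, -1.50052149e-03, -1.77107990e-04,  6.11644261e-05,
       -1.47243728e-03,  7.27231728e-04]), 'joint_efforts': array([-7.70202114e-04, -4.48463917e+01, -2.31278783e+01, -2.34081290e-04,
        4.72903659e-03, -1.94849764e-05]), 'eef_pos': array([ 0.13168442, -0.53369142,  0.23069886]), 'eef_rot': array([-3.14129224e+00,  1.45171858e-03, -1.32899596e+00]), 'force': array([-0.52168003, -0.31836488, -0.51301439]), 'torque': array([0.00567633, 0.00495768, 0.04946689]), 'finger_gap': 1.001297894816949}
scene {'camera_matrix': array([[453.86848875,   0.        , 323.06312992],
       [  0.        , 453.86848875, 201.9879383 ],
       [  0.        ,   0.        ,   1.        ]]), 'R': array([[ 0.1975555 ,  0.98019851, -0.01351687],
       [ 0.77427904, -0.16448014, -0.61109595],
       [-0.60121859,  0.11025954, -0.79144111]]), 't': array([-0.15024448, -0.35170071,  2.11830101])}
side {'camera_matrix': array([[519.00982531,   0.        , 314.70210533],
       [  0.        , 519.00982531, 201.87821857],
       [  0.        ,   0.        ,   1.        ]]), 'R': array([[-0.97875359, -0.20404639, -0.02016126],
       [-0.1333108 ,  0.70798099, -0.69353526],
       [ 0.15578716, -0.67611241, -0.72014052]]), 't': array([0.5543947 , 0.13556552, 1.57599941])}
wrist {'camera_matrix': array([[303.7883193 ,   0.        , 326.07078668],
       [  0.        , 303.7883193 , 197.47361506],
       [  0.        ,   0.        ,   1.        ]]), 'R': array([[ 0.24027847, -0.97070292, -0.00145082],
       [-0.93687075, -0.23229462,  0.26136643],
       [-0.25404617, -0.0614415 , -0.96523856]]), 't': array([-0.5489372 , -0.03414665,  0.37816182])}
```

View pics/scene0.png

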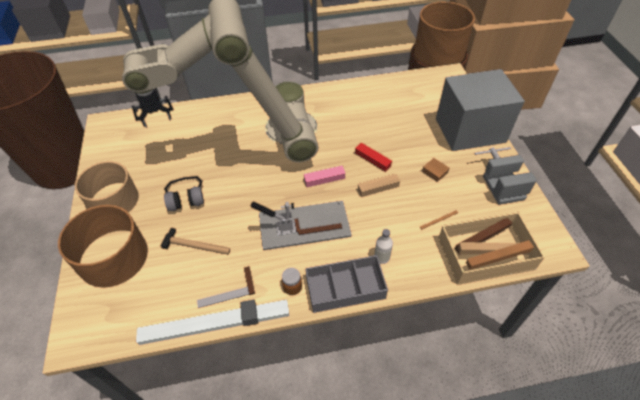

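View pics/side0.png

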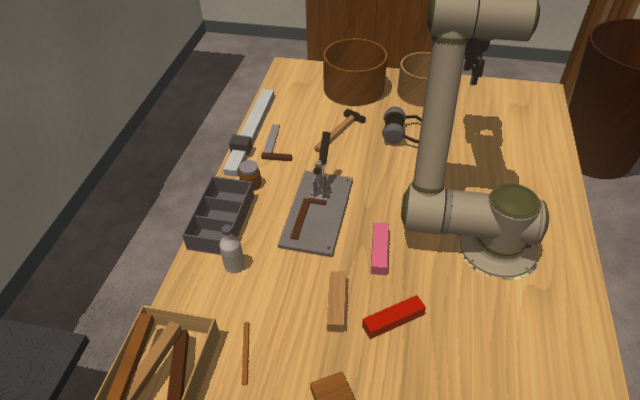

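View pics/wrist0.png

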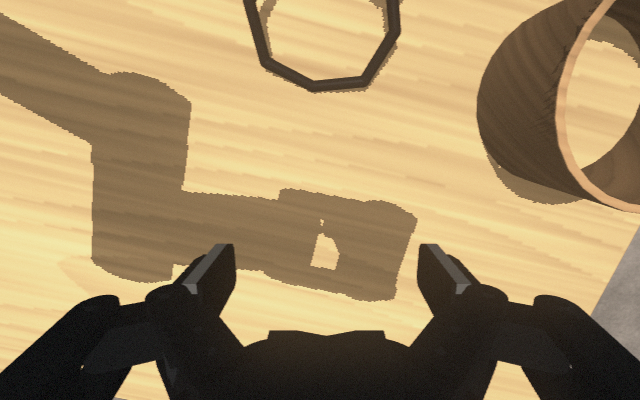

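Candidates: the tan bar at scene (379,185) / side (338,300), the pink bar (324,176), the red bar (373,156), the brown offcut (435,169) and the sticks in the tray (490,245). The tan bar is the only pale-wood one lying loose on the bench, so it fits the description. I'll enlarge it and the jig.

```bash
python3 - <<'E'
import cv2
s=cv2.imread("pics/scene0.png"); d=cv2.imread("pics/side0.png")
def crop(im,x,y,w,h,k,n): cv2.imwrite(n,cv2.resize(im[y:y+h,x:x+w],None,fx=k,fy=k,interpolation=cv2.INTER_CUBIC))
crop(s,240,130,200,130,4,"pics/c1.png")
crop(d,270,120,100,140,4,"pics/c2.png")
crop(d,310,215,120,130,4,"pics/c3.png")
E
```

```text
(no output)
```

View pics/c1.png

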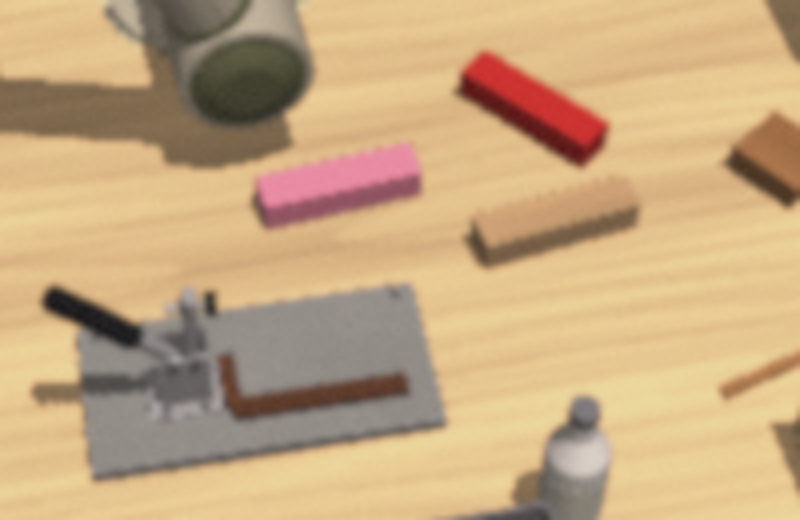

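View pics/c2.png

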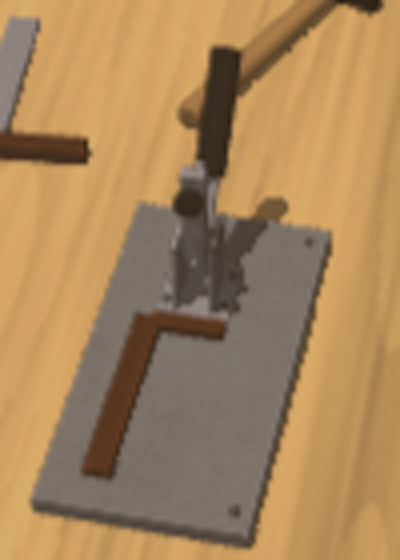

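View pics/c3.png

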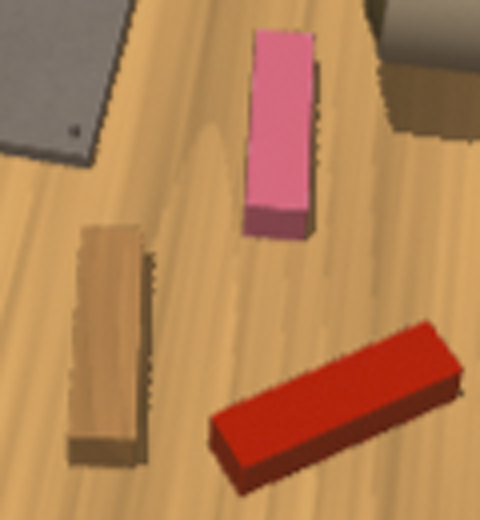

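The crops confirm the tan bar: same shape as the pink and red ones, but pale wood. Next I'll fit the poses from the pixels in both views.

```bash
cat > h.py <<'E'
import numpy as np
from scipy.optimize import least_squares
def proj(ci,X):
    c=np.atleast_2d(X)@ci["R"].T+ci["t"]; p=c@ci["camera_matrix"].T; return p[:,:2]/p[:,2:]
def ray(ci,uv,z):
    d=ci["R"].T@np.linalg.solve(ci["camera_matrix"],np.array([*uv,1.])); o=-ci["R"].T@ci["t"]
    return o+d*(z-o[2])/d[2]
def place(p,L):
    c,s=np.cos(p[2]),np.sin(p[2]); L=np.atleast_2d(L).astype(float)
    return np.c_[p[0]+c*L[:,0]-s*L[:,1],p[1]+s*L[:,0]+c*L[:,1],L[:,2]]
def fit(obs,p0):
    # obs: list of (ci, local pts, pixels)
    f=lambda p:np.concatenate([(proj(ci,place(p,L))-np.array(u)).ravel() for ci,L,u in obs])
    r=least_squares(f,p0,loss="soft_l1"); return r.x,f(r.x).reshape(-1,2).round(1)
E
python3 - <<'E'
from cell import viewer
from h import *
S=viewer.camera_info("scene"); D=viewer.camera_info("side")
a=lambda l,o:[(o[0]+x/4,o[1]+y/4) for x,y in l]
so=(240,130);do=(270,120);bo=(310,215)
J=[(.085,-.17,.018),(-.085,-.17,.018),(-.085,.17,.018),(.085,.17,.018)]
js=a([(95,473),(80,338),(410,287),(443,420)],so)
jd=a([(140,205),(330,232),(250,538),(35,502)],do)
# fence top: inner corner near stop / outer end
for nm,obs in (("both",[(S,J,js),(D,J,jd)]),("S",[(S,J,js)]),("D",[(D,J,jd)])):
    p,r=fit(obs,[.5,-.1,0 if 0 else 1.5]); print(nm,p,r.tolist())
B=[(.0225,-.085,.04),(-.0225,-.085,.04),(-.0225,.085,.04),(.0225,.085,.04)]
bs=a([(488,240),(472,217),(624,178),(638,207)],so)
bd=a([(82,227),(141,226),(137,438),(69,437)],bo)
for nm,obs in (("both",[(S,B,bs),(D,B,bd)]),("S",[(S,B,bs)]),("D",[(D,B,bd)])):
    p,r=fit(obs,[.4,.1,1.5]); print(nm,p,r.tolist())
E
```

```text
both [ 0.56490587 -0.03332906 -0.0206386 ] [[-0.7, -0.3], [-1.1, -2.6], [0.6, -2.5], [1.4, -1.2], [-0.9, -0.5], [-0.1, -0.4], [-0.1, -0.0], [-1.3, -0.3]]
S [ 0.57186651 -0.03454168 -0.02032916] [[-0.8, 1.4], [-1.2, -1.1], [0.7, -1.2], [1.6, 0.4]]
D [ 0.56281819 -0.0325807  -0.02057792] [[-0.4, -0.3], [0.5, -0.2], [0.5, 0.3], [-0.7, 0.0]]
both [0.44265408 0.29712051 0.13930319] [[-0.3, 1.4], [-0.5, -0.9], [-0.5, -1.9], [0.7, -1.4], [-0.7, -0.5], [0.4, 0.4], [-0.2, 0.4], [-0.5, -0.2]]
S [0.44745712 0.29659944 0.1075394 ] [[-0.6, 1.9], [-0.4, -0.5], [0.2, -0.6], [1.0, 0.0]]
D [0.44206644 0.29690044 0.14460712] [[-0.7, -0.5], [0.4, 0.4], [0.2, 0.3], [-0.0, -0.2]]
```

The fits are consistent: the jig is at about (0.563, -0.033) with yaw -0.02, and the block at about (0.442, 0.297) with yaw 0.14. I'll move over the block and look with the wrist camera.

Emit:
apply_moves:
  series: [0, 0, 0.17, 40, 46, 0, 1, 0, 0, 0.34, 80, 92, 0, 1, 0, 0, 0.5, 120, 138, 0, 1, 0, 0, 0.67, 160, 184, 0, 1, 0, 0, 0.83, 200, 232, 0, 1]

```text
t: 0.78
eef_pos: [0.3326, -0.3004, 0.2313]
eef_rot: [-3.142, -0.0, -0.494]
force: [0.7, -0.5, -0.5]
finger_gap: 1.0
```

Emit:
apply_moves:
  series: [0, 0, 0.13, 20, 58, 0, 1, 0, 0, 0.26, 40, 116, 0, 1, 0, 0, 0.38, 50, 177, 0, 1, 0, 0, 0.51, 60, 238, 0, 1, 0, 0, 0.64, 70, 299, 0, 1]

```text
t: 1.4
eef_pos: [0.4016, -0.001, 0.2314]
eef_rot: [3.141, -0.0, 0.145]
force: [0.6, -0.8, -0.9]
finger_gap: 0.997
```

Emit:
apply_moves:
  series: [0, 0, 0, 10, 60, -6, 1, 0, 0, 0, 20, 120, -12, 1, 0, 0, 0, 30, 180, -18, 1, 0, 0, 0, 36, 240, -24, 1, 0, 0, 0, 40, 300, -30, 1]

```text
t: 2.02
eef_pos: [0.4416, 0.2991, 0.2009]
eef_rot: [3.141, 0.0, 0.141]
force: [0.3, -0.6, -0.1]
finger_gap: 1.0
```

```bash
python3 - <<'E'
from cell import arm, viewer
from h import *
import cv2,pickle
ci=viewer.camera_info("wrist"); im=viewer.snapshot("wrist")
pickle.dump(ci,open("w1.pkl","wb")); cv2.imwrite("pics/w1.png",im[:,:,::-1]); print(arm.sense()["eef_pos"])
B=[(.0225,-.085,.04),(-.0225,-.085,.04),(-.0225,.085,.04),(.0225,.085,.04)]
print(proj(ci,place([.442,.297,.14],B)).round(1).tolist())
E
```

```text
[0.44076633 0.30452178 0.19985694]
[[346.4, 260.6], [305.3, 260.5], [302.5, 97.4], [349.9, 97.5]]
```

View pics/w1.png

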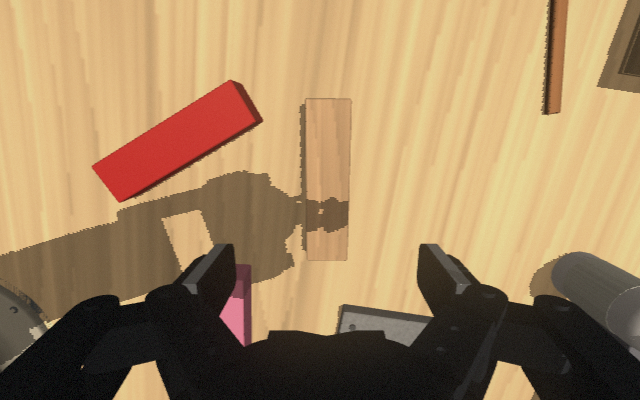

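The wrist view shows the pale block's top at (305,98) to (348,261), within about 1.5 px of the prediction. The red bar is left of it at (180,140) and the pink one at the lower left (240,300). I'll descend and grasp.

Emit:
apply_moves:
  series: [0, 0, 0, 1.5, 0, -50, 1, 0, 0, 0, 1.5, 0, -100, 1, 0, 0, 0, 1.5, 0, -150, 1, 0, 0, 0, 1.5, 0, -180, 1, 0, 0, 0, 1.5, 0, -189, 1]

```text
t: 2.7
eef_pos: [0.4424, 0.2966, 0.0108]
eef_rot: [3.141, 0.003, 0.141]
force: [-0.3, 0.6, 0.9]
finger_gap: 1.0
```

Emit:
apply_moves:
  series: [0, 0, 0, 0, 0, 0, 1, 0, 0, 0, 0, 0, 0, -1, 0, 0, 0, 0, 0, 0, -1, 0, 0, 0, 0, 0, 0, -1, 0, 0, 0, 0, 0, 0, -1]

```text
t: 3.32
eef_pos: [0.4437, 0.2972, 0.0134]
eef_rot: [-3.141, -0.002, 0.141]
force: [-0.9, -0.6, 6.1]
finger_gap: 0.514
```

Emit:
apply_moves:
  series: [0, 0, 0, 0, 0, 30, -1, 0, 0, 0, 0, 0, 80, -1, 0, 0, -0.05, 32, -50, 110, -1, 0, 0, -0.1, 64, -100, 110, -1, 0, 0, -0.16, 96, -150, 110, -1]

```text
t: 3.95
eef_pos: [0.5399, 0.1454, 0.1231]
eef_rot: [-3.141, -0.001, -0.02]
force: [1.6, 0.5, -2.7]
finger_gap: 0.513
```

```bash
python3 - <<'E'
from cell import arm, viewer
from h import *
import cv2,pickle
ci=viewer.camera_info("wrist"); im=viewer.snapshot("wrist")
pickle.dump(ci,open("w2.pkl","wb")); cv2.imwrite("pics/w2.png",im[:,:,::-1]); s=arm.sense(); print(s["eef_pos"],s["force"],s["finger_gap"])
im=viewer.snapshot("side");cv2.imwrite("pics/s2.png",cv2.resize(im[80:330,200:450,::-1],None,fx=2.4,fy=2.4,interpolation=cv2.INTER_CUBIC))
E
```

```text
[0.54394861 0.13948427 0.1227661 ] [ 5.59691447 -7.53664904 -2.7554866 ] 0.5167928786840813
```

View pics/w2.png

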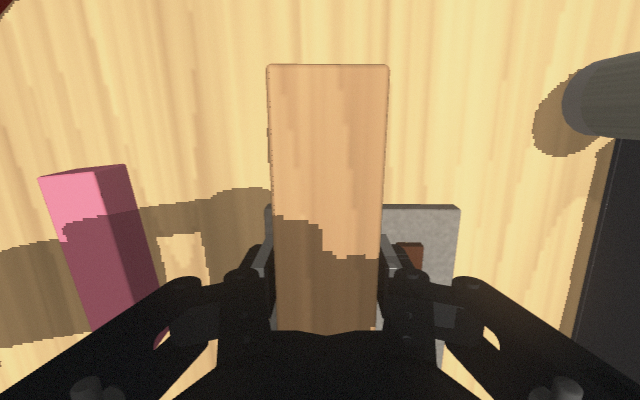

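View pics/s2.png

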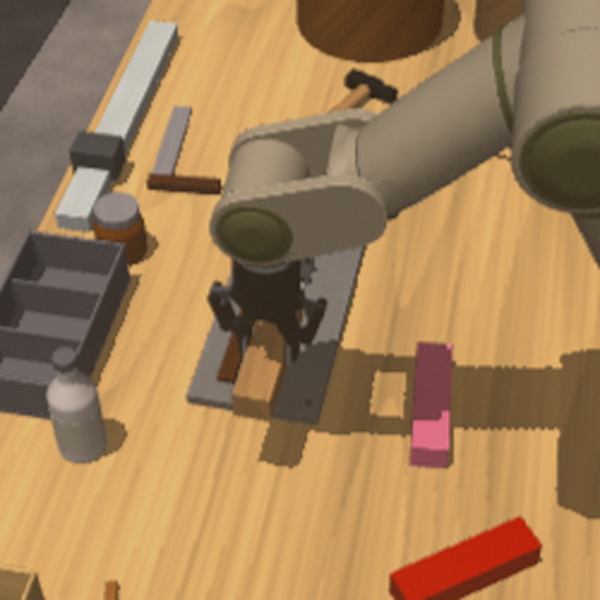

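The wrist view shows the block held level, with its front edge at (267,66)–(388,66). The board's far corner is at (459,207) and the end of the fence at (422,243). I'll check these against the fit.

```bash
python3 - <<'E'
from h import *
import pickle,cv2
ci=pickle.load(open("w2.pkl","rb"))
print("corner",ray(ci,(459,207),.018))
p=[.563,-.033,-.0205]
print("pred corner",place(p,[[.085,.17,.018]]),proj(ci,place(p,[[.085,.17,.018],[.03,.15,.028],[.052,.15,.028]])))
print("fence end",ray(ci,(422,243),.028))
# block: fit x,y,z at yaw -.02 with top corners
c=[ray(ci,u,z) for z in (.145,.15,.155) for u in ((267,66),(388,66))]
for i in range(0,6,2): print(c[i],c[i+1],np.linalg.norm(c[i]-c[i+1]))
im=cv2.imread("pics/w2.png"); cv2.imwrite("pics/w2c.png",cv2.resize(im[190:330,370:480],None,fx=5,fy=4,interpolation=cv2.INTER_CUBIC))
E
```

```text
corner [0.65319822 0.13438888 0.018     ]
pred corner [[0.6514669 0.1352219 0.018    ]] [[457.05500898 206.10228076]
 [393.58918044 232.43829237]
 [419.89032268 232.44705365]]
fence end [0.62042816 0.10632365 0.028     ]
[0.51997234 0.22994615 0.145     ] [0.56445153 0.22908055 0.145     ] 0.044487607652535746
[0.52085301 0.22920435 0.15      ] [0.56348574 0.22837468 0.15      ] 0.04264079767731164
[0.52173368 0.22846254 0.155     ] [0.56251995 0.2276688  0.155     ] 0.040793987702087746
```

View pics/w2c.png

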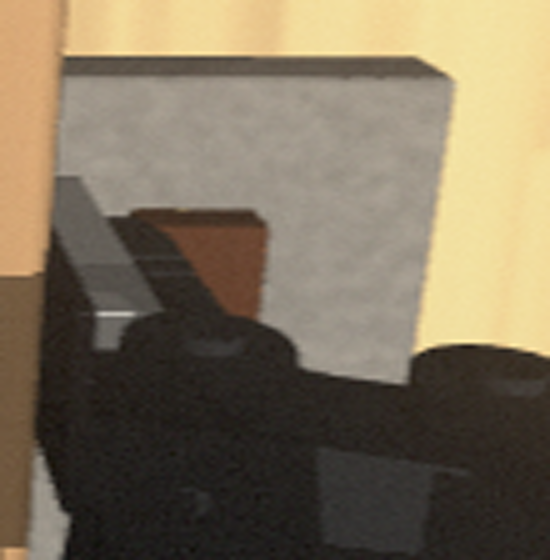

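Emit:
apply_moves:
  series: [0, 0, 0, 8, -26, 0, -1, 0, 0, 0, 15, -52, 0, -1, 0, 0, 0, 23, -78, -20, -1, 0, 0, 0, 30, -104, -50, -1, 0, 0, 0, 30, -104, -80, -1]

```text
t: 4.68
eef_pos: [0.5694, 0.0417, 0.0416]
eef_rot: [3.141, -0.0, -0.021]
force: [0.2, 0.5, -2.5]
finger_gap: 0.518
```

Emit:
apply_moves:
  series: [0, 0, 0, 0, 0, -4, -1, 0, 0, 0, 0, 0, -8, -1, 0, 0, 0, 0, 0, -10, -1, 0, 0, 0, 0, 0, -10, -1, 0, 0, 0, 0, 0, -10, -1]

```text
t: 5.3
eef_pos: [0.5694, 0.0431, 0.0328]
eef_rot: [3.141, -0.001, -0.019]
force: [-0.0, 0.3, -2.7]
finger_gap: 0.514
```

Emit:
apply_moves:
  series: [0, 0, 0, 0, 0, -1, -1, 0, 0, 0, 0, 0, -2, -1, 0, 0, 0, 0, 0, -2, -1, 0, 0, 0, 0, 0, -2, -1, 0, 0, 0, 0, 0, -2, -1]

```text
t: 5.92
eef_pos: [0.5693, 0.043, 0.0314]
eef_rot: [3.141, -0.001, -0.019]
force: [-3.4, 0.5, 7.3]
finger_gap: 0.517
```

```bash
python3 - <<'E'
from cell import arm, viewer
import cv2
im=viewer.snapshot("side");cv2.imwrite("pics/s3.png",cv2.resize(im[130:270,250:410,::-1],None,fx=4.5,fy=4.2,interpolation=cv2.INTER_CUBIC))
E
```

```text
(no output)
```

View pics/s3.png

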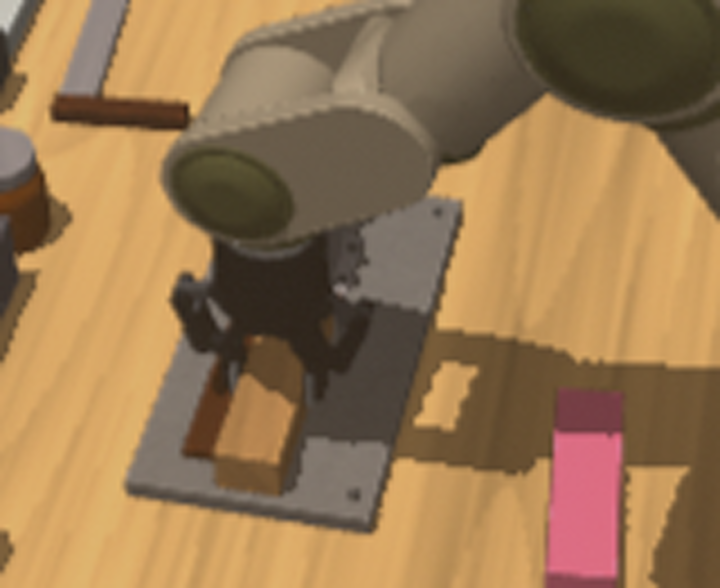

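The block is on the plate: Fz rose by about 10 N, and the side view shows it beside the fence with a small gap. Now a guarded push towards +x.

Emit:
apply_moves:
  series: [0, 0, 0, 0.5, 0, 0.5, -1, 0, 0, 0, 1, 0, 0.5, -1, 0, 0, 0, 1.5, 0, 0.5, -1, 0, 0, 0, 2, 0, 0.5, -1, 0, 0, 0, 2.5, 0, 0.5, -1]

```text
t: 6.6
eef_pos: [0.5711, 0.0431, 0.0315]
eef_rot: [3.142, 0.001, -0.019]
force: [-6.4, -0.4, 8.7]
finger_gap: 0.515
```

Emit:
apply_moves:
  series: [0, 0, 0, 0.5, 0, 0.5, -1, 0, 0, 0, 1, 0, 0.5, -1, 0, 0, 0, 1.5, 0, 0.5, -1, 0, 0, 0, 2, 0, 0.5, -1, 0, 0, 0, 2.5, 0, 0.5, -1]

```text
t: 7.22
eef_pos: [0.574, 0.043, 0.0315]
eef_rot: [3.142, 0.0, -0.019]
force: [-4.5, 0.1, 4.4]
finger_gap: 0.517
```

Emit:
apply_moves:
  series: [0, 0, 0, 0.6, 0, 0, -1, 0, 0, 0, 1.2, 0, 0, -1, 0, 0, 0, 1.8, 0, 0, -1, 0, 0, 0, 2.4, 0, 0, -1, 0, 0, 0, 3, 0, 0, -1]

```text
t: 7.85
eef_pos: [0.5763, 0.0431, 0.0315]
eef_rot: [3.142, 0.002, -0.019]
force: [-8.9, -0.4, 9.8]
finger_gap: 0.512
```

Emit:
apply_moves:
  series: [0, 0, 0, 0.5, 0, 0, -1, 0, 0, 0, 1, 0, 0, -1, 0, 0, 0, 1.5, 0, 0, -1, 0, 0, 0, 2, 0, 0, -1, 0, 0, 0, 2, 0, 0, -1]

```text
t: 8.48
eef_pos: [0.5764, 0.043, 0.0316]
eef_rot: [3.141, 0.007, -0.019]
force: [-17.2, -2.6, 14.9]
finger_gap: 0.517
```

Fence contact at x = 0.576. I'll relax the preload and slide towards the end stop.

Emit:
apply_moves:
  series: [0, 0, 0, -1.2, 0, 0.5, -1, 0, 0, 0, -1.3, -2, 0.5, -1, 0, 0, 0, -1.3, -4, 0.5, -1, 0, 0, 0, -1.4, -6, 0.5, -1, 0, 0, 0, -1.4, -7, 0.5, -1]

```text
t: 9.1
eef_pos: [0.5762, 0.0379, 0.0316]
eef_rot: [-3.138, 0.004, -0.019]
force: [-8.3, 10.5, 6.4]
finger_gap: 0.511
```

Emit:
apply_moves:
  series: [0, 0, 0, 0, -0.6, 0, -1, 0, 0, 0, 0, -1.2, 0, -1, 0, 0, 0, 0, -1.8, 0, -1, 0, 0, 0, 0, -2.4, 0, -1, 0, 0, 0, 0, -3, 0, -1]

```text
t: 9.72
eef_pos: [0.5761, 0.0351, 0.0315]
eef_rot: [-3.138, 0.004, -0.019]
force: [-8.7, 9.7, 5.9]
finger_gap: 0.516
```

Force is steady while it moves, so this is still sliding friction. I'll continue.

Emit:
apply_moves:
  series: [0, 0, 0, 0, -0.8, 0, -1, 0, 0, 0, 0, -1.6, 0, -1, 0, 0, 0, 0, -2.4, 0, -1, 0, 0, 0, 0, -3.2, 0, -1, 0, 0, 0, 0, -4, 0, -1]

```text
t: 10.35
eef_pos: [0.576, 0.0312, 0.0316]
eef_rot: [-3.138, 0.004, -0.019]
force: [-9.1, 10.3, 6.7]
finger_gap: 0.516
```

Emit:
apply_moves:
  series: [0, 0, 0, 0, -0.6, 0, -1, 0, 0, 0, 0, -1.2, 0, -1, 0, 0, 0, 0, -1.8, 0, -1, 0, 0, 0, 0, -2.4, 0, -1, 0, 0, 0, 0, -3, 0, -1]

```text
t: 10.98
eef_pos: [0.5759, 0.0296, 0.0315]
eef_rot: [-3.136, 0.004, -0.019]
force: [-7.5, 21.2, 7.7]
finger_gap: 0.521
```

Contact with the end stop: force jumped to 21 N at y = 0.0296, against 0.030 expected. I'll release, lift, move aside and look.

Emit:
apply_moves:
  series: [0, 0, 0, 0, 0, 0, 0.3, 0, 0, 0, 0, 0, 0, 0.6, 0, 0, 0, 0, 0, 0, 1, 0, 0, 0, 0, 0, 0, 1, 0, 0, 0, 0, 0, 0, 1]

```text
t: 11.6
eef_pos: [0.5779, 0.0259, 0.0318]
eef_rot: [3.142, -0.0, -0.019]
force: [0.2, 0.5, 0.2]
finger_gap: 1.002
```

Emit:
apply_moves:
  series: [0, 0, 0, 0, 4, 20, 1, 0, 0, 0, 0, 4, 60, 1, 0, 0, 0, 0, 24, 100, 1, 0, 0, 0, 0, 54, 140, 1, 0, 0, 0, 0, 84, 160, 1]

```text
t: 12.22
eef_pos: [0.5782, 0.1108, 0.1943]
eef_rot: [-3.142, -0.003, -0.019]
force: [-0.1, 1.3, 0.3]
finger_gap: 1.0
```

```bash
python3 - <<'E'
from cell import arm, viewer
from h import *
import cv2,pickle
ci=viewer.camera_info("wrist"); im=viewer.snapshot("wrist")
pickle.dump(ci,open("w4.pkl","wb")); cv2.imwrite("pics/w4.png",im[:,:,::-1]); s=arm.sense(); print(s["eef_pos"],s["force"],s["finger_gap"])
im=viewer.snapshot("side");cv2.imwrite("pics/s4.png",cv2.resize(im[110:270,250:410,::-1],None,fx=3.7,fy=3.7,interpolation=cv2.INTER_CUBIC))
E
```

```text
[0.57847748 0.1140019  0.19617556] [-0.98358705  2.58143724  0.64392203] 0.9987002436388442
```

View pics/w4.png

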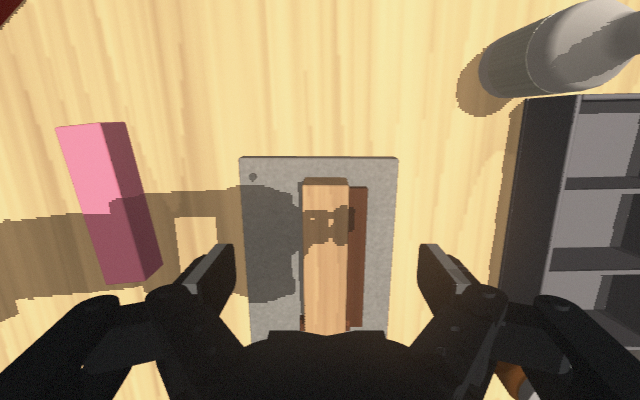

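View pics/s4.png

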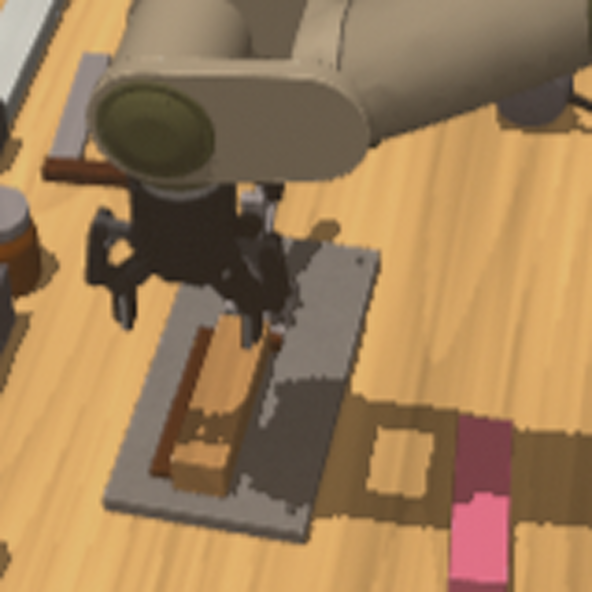

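The wrist view shows the block parallel to the fence. Its far end is at about (303–349,180) and the board's far edge at y≈158. I'll measure the gaps in a crop.

```bash
python3 - <<'E'
import cv2
im=cv2.imread("pics/w4.png"); cv2.imwrite("pics/w4c.png",cv2.resize(im[150:340,230:410],None,fx=4.4,fy=3.1,interpolation=cv2.INTER_CUBIC))
E
```

```text
(no output)
```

View pics/w4c.png

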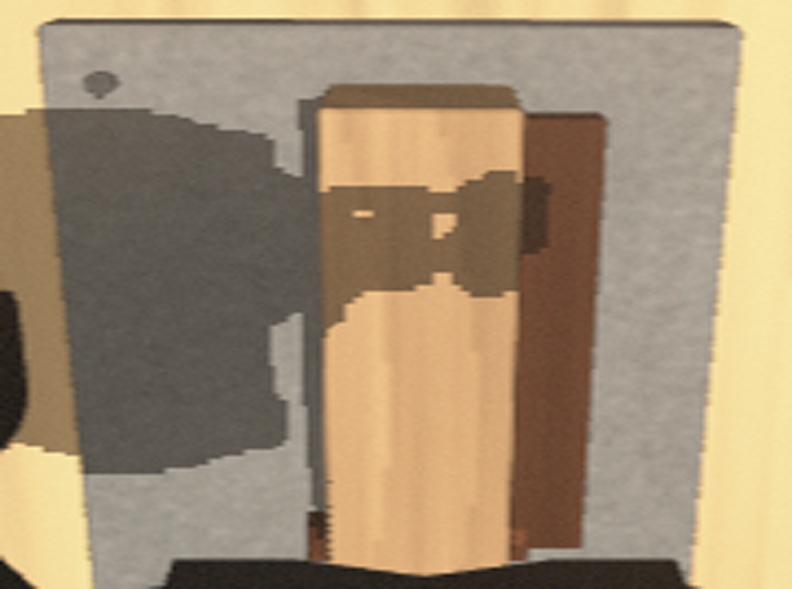

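```bash
python3 - <<'E'
from h import *
import pickle
ci=pickle.load(open("w4.pkl","rb"))
J=[(-.085,.17,.018),(.085,.17,.018)]
def f(p):
    r=list((proj(ci,place(p,J))-[(239.5,158.1),(398.4,158.7)]).ravel()); return r
p=least_squares(f,[.563,-.033,-.02]).x; print(p,np.round(f(p),1))
for u in ((302.3,184.8),(348.9,184.8),(304,268),(348,268)):
    X=ray(ci,u,.058); c,s=np.cos(p[2]),np.sin(p[2]); d=X[:2]-p[:2]; print([round(1e3*v,1) for v in (c*d[0]+s*d[1],-s*d[0]+c*d[1])])
E
```

```text
[ 0.568158   -0.03634405 -0.02274439] [-1.5  0.1  1.5  0.1]
[np.float64(-15.0), np.float64(150.7)]
[np.float64(28.8), np.float64(150.9)]
[np.float64(-14.7), np.float64(64.3)]
[np.float64(29.9), np.float64(64.4)]
```

The block's end is at jig y = 150.8 (150 expected) and its side at x ≈ 29–30 (30 expected), so it is nested. I'll move up over the handle with the gripper shutting.

Emit:
apply_moves:
  series: [0, 0, 0, -1, -5, 55, -1, 0, 0, 0, -2, -60, 85, -1, 0, 0, 0, -4, -120, 88, -1, 0, 0, 0, -5, -180, 88, -1, 0, 0, 0, -6, -240, 88, -1]

```text
t: 12.95
eef_pos: [0.5711, -0.1326, 0.279]
eef_rot: [-3.141, 0.001, -0.02]
force: [0.9, 0.0, -0.8]
finger_gap: -0.001
```

Emit:
apply_moves:
  series: [0, 0, 0, -1, -30, 0, -1, 0, 0, 0, -1, -60, 0, -1, 0, 0, 0, -1, -60, -15, -1, 0, 0, 0, -1, -60, -30, -1, 0, 0, 0, -1, -60, -40, -1]

```text
t: 13.58
eef_pos: [0.5704, -0.1899, 0.2384]
eef_rot: [-3.141, 0.002, -0.019]
force: [0.6, 0.2, -0.2]
finger_gap: -0.002
```

```bash
python3 - <<'E'
from cell import arm, viewer
from h import *
import cv2,pickle
s=arm.sense(); print(s["eef_pos"],s["force"],s["finger_gap"])
ci=viewer.camera_info("side");im=viewer.snapshot("side");cv2.imwrite("pics/s5.png",cv2.resize(im[60:260,250:410,::-1],None,fx=3,fy=3,interpolation=cv2.INTER_CUBIC))
im=viewer.snapshot("scene");cv2.imwrite("pics/c5.png",cv2.resize(im[130:260,220:380,::-1],None,fx=4.5,fy=4.5,interpolation=cv2.INTER_CUBIC))
E
```

```text
[ 0.57040689 -0.18986926  0.23836173] [ 0.57819776  0.23727977 -0.22196346] -0.0017245924082826228
```

View pics/s5.png

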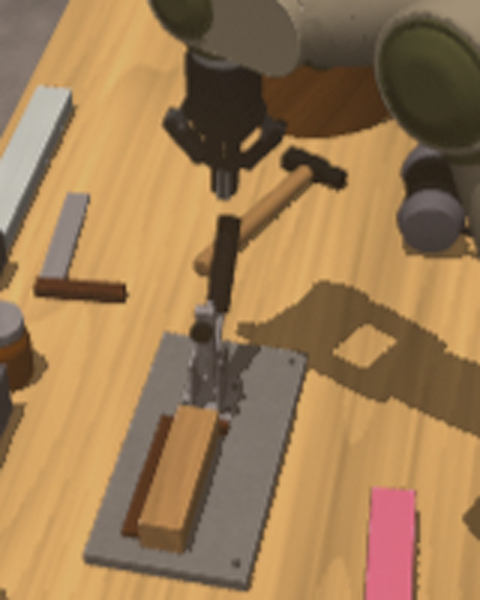

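View pics/c5.png

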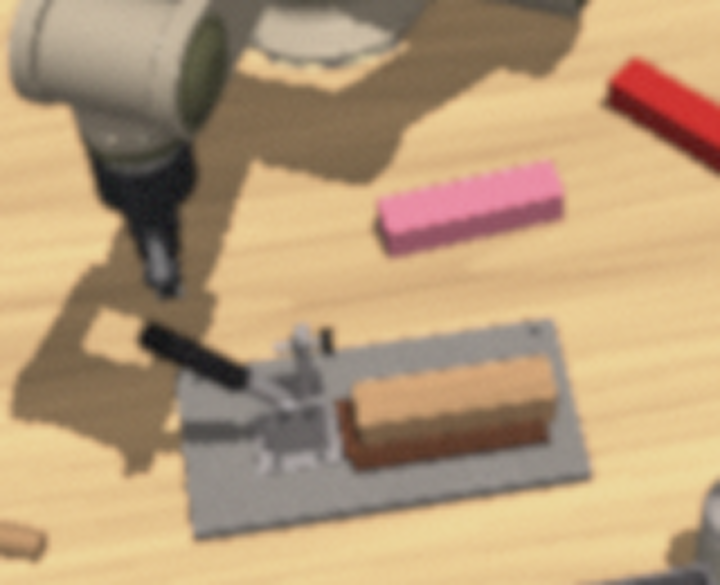

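The block is against both stops, the clamp is open, and the shut fingers sit above the handle: side crop finger tips at (225,195), handle end at (228,218). I'll check the alignment numerically.

```bash
python3 - <<'E'
from cell import viewer
from h import *
S=viewer.camera_info("scene"); D=viewer.camera_info("side")
p=[.567,-.0355,-.021]
pts=lambda r,o:(.0075,-.08-r*np.cos(.85)+o*np.sin(.85)*-1*-1*0,.08+r*np.sin(.85))
X=place(p,[pts(150,0) if 0 else pts(.150,0),pts(.045,0)])
print(X)
d=proj(D,X);s=proj(S,X)
print("side crop",(d-[250,60])*3,"scene crop",(s-[220,130])*4.5)
t=np.array([[.5704,-.1899,.2384]]);print((proj(D,t)-[250,60])*3,(proj(S,t)-[220,130])*4.5)
E
```

```text
[[ 0.57073968 -0.21461549  0.19269206]
 [ 0.57219483 -0.14533254  0.11380762]]
side crop [[227.35501078 214.98510534]
 [214.21645086 312.16493553]] scene crop [[143.86676421 333.85470719]
 [241.93960035 379.89090726]]
[[222.96563709 194.93830487]] [[167.78168531 291.98401341]]
```

The predicted handle position matches the picture. I'll press straight down.

Emit:
apply_moves:
  series: [0, 0, 0, 1, 0, -15, -1, 0, 0, 0, 1, 0, -30, -1, 0, 0, 0, 1, 0, -40, -1, 0, 0, 0, 1, 0, -48, -1, 0, 0, 0, 1, 0, -56, -1]

```text
t: 14.3
eef_pos: [0.5721, -0.19, 0.184]
eef_rot: [3.141, -0.001, -0.019]
force: [-0.0, -0.5, 4.9]
finger_gap: -0.001
```

Emit:
apply_moves:
  series: [0, 0, 0, 0, 0, -7, -1, 0, 0, 0, 0, 0, -14, -1, 0, 0, 0, 0, 0, -20, -1, 0, 0, 0, 0, 0, -25, -1, 0, 0, 0, 0, 0, -30, -1]

```text
t: 14.92
eef_pos: [0.5725, -0.1905, 0.1551]
eef_rot: [3.14, -0.003, -0.019]
force: [-1.2, 0.1, 10.1]
finger_gap: -0.004
```

Emit:
apply_moves:
  series: [0, 0, 0, 0, 0, -6, -1, 0, 0, 0, 0, 0, -12, -1, 0, 0, 0, 0, 0, -18, -1, 0, 0, 0, 0, 0, -24, -1, 0, 0, 0, 0, 0, -30, -1]

```text
t: 15.55
eef_pos: [0.5729, -0.1912, 0.1257]
eef_rot: [3.138, -0.005, -0.019]
force: [-0.2, -2.9, 12.3]
finger_gap: 0.0
```

Emit:
apply_moves:
  series: [0, 0, 0, 0, 0, -6, -1, 0, 0, 0, 0, 0, -12, -1, 0, 0, 0, 0, 0, -18, -1, 0, 0, 0, 0, 0, -23, -1, 0, 0, 0, 0, 0, -27, -1]

```text
t: 16.18
eef_pos: [0.5716, -0.1898, 0.0962]
eef_rot: [-3.141, 0.001, -0.019]
force: [-0.2, -0.1, -0.7]
finger_gap: 0.003
```

Force dropped to zero at z = 0.096, so it has snapped over. I'll raise, retreat and check.

Emit:
apply_moves:
  series: [0, 0, 0, 0, 0, 30, -1, 0, 0, 0, 0, 0, 85, -1, 0, 0, 0, -20, -20, 140, -1, 0, 0, 0, -60, -50, 160, -1, 0, 0, 0, -100, -90, 160, -1]

```text
t: 16.8
eef_pos: [0.4712, -0.2806, 0.2586]
eef_rot: [3.139, -0.003, -0.017]
force: [-0.2, -0.1, -0.5]
finger_gap: 0.0
```

Emit:
apply_moves:
  series: [0, 0, 0, -40, -30, 0, -1, 0, 0, 0, -80, -60, 0, -1, 0, 0, 0, -100, -80, 0, -1, 0, 0, 0, -100, -80, 0, -1, 0, 0, 0, -100, -80, 0, -1]

```text
t: 17.42
eef_pos: [0.3722, -0.3595, 0.2567]
eef_rot: [-3.141, -0.0, -0.019]
force: [-0.2, -0.4, -0.7]
finger_gap: -0.001
```

```bash
python3 - <<'E'
from cell import arm, viewer
import cv2
s=arm.sense(); print(s["t"],s["eef_pos"],s["force"])
im=viewer.snapshot("side");cv2.imwrite("pics/s6f.png",im[:,:,::-1]);cv2.imwrite("pics/s6.png",cv2.resize(im[120:260,270:370,::-1],None,fx=4.2,fy=4.2,interpolation=cv2.INTER_CUBIC))
im=viewer.snapshot("scene");cv2.imwrite("pics/c6f.png",im[:,:,::-1]);cv2.imwrite("pics/c6.png",cv2.resize(im[180:260,220:370,::-1],None,fx=5,fy=5,interpolation=cv2.INTER_CUBIC))
E
```

```text
17.425 [ 0.37223912 -0.35949307  0.25670841] [-0.17928537 -0.43022783 -0.68588523]
```

View pics/s6.png

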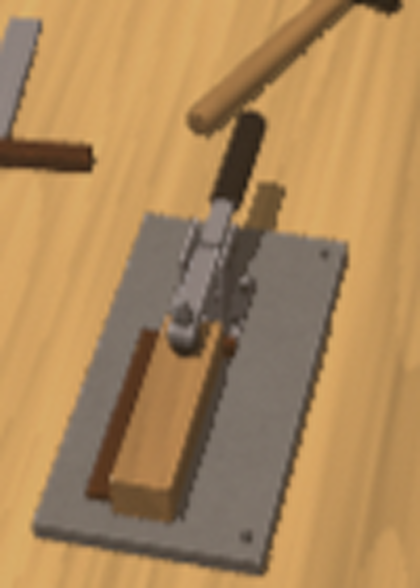

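View pics/c6.png

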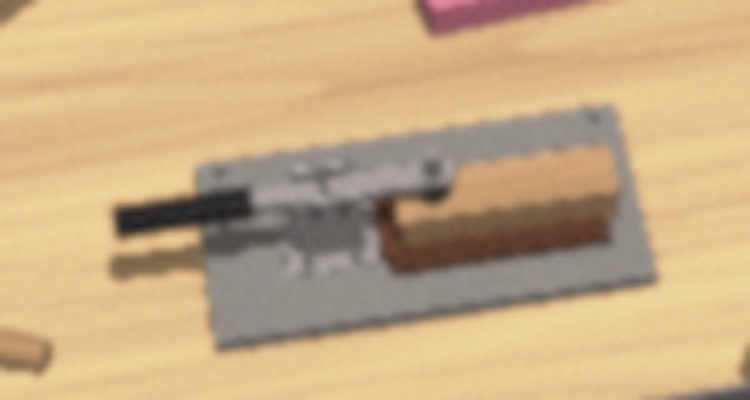

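View pics/c6f.png

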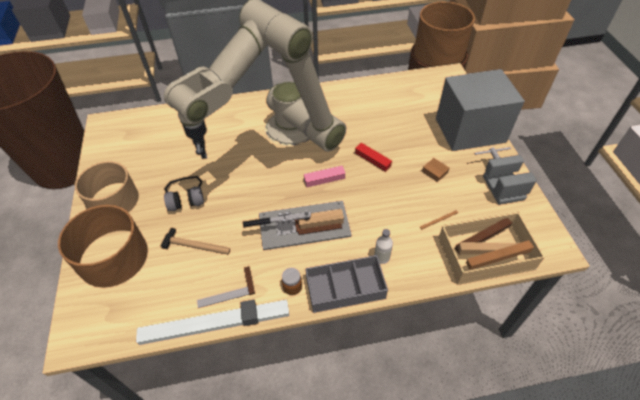

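The clamp is closed, with the handle level at scene crop (115–250,210) and the pad over the block's end at (433,180). The bystanders haven't moved. One numeric check of the block's pose while it is clamped.

```bash
python3 - <<'E'
from cell import viewer
from h import *
import cv2
D=viewer.camera_info("side")
p=[.567,-.0355,-.021]
L=[(-.015,.15,.058),(.03,.15,.058),(.03,-.02,.058),(-.015,-.02,.058),(.085,.17,.018),(-.085,.17,.018),(.085,-.17,.018),(-.085,-.17,.018)]
q=(proj(D,place(p,L))-[270,120])*4.2
print(q.round())
im=cv2.imread("pics/s6.png")
for a in q: cv2.circle(im,tuple(int(round(v)) for v in a),3,(255,0,0),1)
cv2.imwrite("pics/s6o.png",im)
E
```

```text
[[169. 489.]
 [107. 479.]
 [163. 313.]
 [220. 321.]
 [ 29. 523.]
 [260. 562.]
 [141. 211.]
 [344. 240.]]
```

View pics/s6o.png

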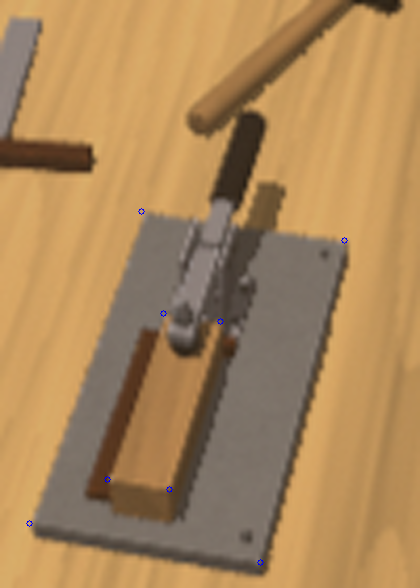

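The block's corners and the board's corners are offset from the prediction by the same calibration shift, so the block is still nested. Handing in.

```bash
python3 -c "
from cell import arm
print(arm.finish_job())"
```

```text
the job is handed in; nothing more can be done
None
```

The pale block lies flat on the jig board against both stops, and the clamp is snapped shut on it. I handed the job in at about 17.5 s, well under the 51 s limit.

- **Placing:** I gripped the block at its middle, set it on the plate, and slid it to the fence and then the end stop by feel. After release, with the clamp still open, its far end measured at jig y = 150.8 mm (150 expected). Its fence side measured at x ≈ 29–30 mm (30 expected).
- **Clamping:** I pressed the handle down with the shut fingers. Readings reached about 12 N, then dropped to zero as the clamp snapped over.
- **Last checks:** With the arm clear and touching nothing, the pictures show the handle level and the pad end over the block's end. The block is still against both stops, and the other things on the bench are unmoved.
- **Not fully agreeing:** The cameras disagreed by about 3–5 mm on where the jig is, so I relied on the contact readings for the final placing. The last overlay shows the block and board offset from the prediction by the same small amount, so the block is still in place relative to the board. I did not measure the pad's pressing force directly.

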